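# Pack the sample rack and close the transport box

### The arm

A 6-joint arm with a two-finger parallel gripper is mounted at the origin on the work surface. World frame = base frame: x ahead of the robot, y to its left, z up, the work surface at z = 0. Lengths are in m, angles in rad, forces in N, time in s.
With the tool pointing down it reaches from about 0.275 to 0.875 m from the base axis. Payload 12.5 kg.
Tool frame: the origin (TCP) lies at the very end of the fingers, on their centre line; the grasp point (between the pads) lies 19 mm behind it; x points along the fingers, y is the direction in which the jaws open and shut, and the axes are right-handed (so a half turn about x gives the same grasp; the last joint's range is limited). The gripper opens to 85 mm and grips with 20 to 120 N. Pads are 22 mm wide; open, the fingers measure 114 mm over their backs; the gripper's body (76 mm by 85 mm) begins 54 mm behind the grasp point. The pads swing forward as they close: fully open they stand 13 mm farther back than shut.
Start: joints at [-1.427, 0.351, 1.652, -0, 1.139, -0.085], TCP at [0.125, -0.536, 0.231] pointing down, gripper open.
Joint ranges: [-2.75, 2.75], [-0.79, 2.1], [0.01, 2.65], [-1.57, 4.71], [0.07, 3.14], [-2.87, 2.87]. Speed limits (rad/s): [2.22, 2.22, 2.79, 3.14, 3.14, 3.14].

### API

Orientations are given as a 3x3 rotation matrix whose columns are the frame's x, y, z axes.
In Python, from bench import manip gives the robot as it stands. Calls block until the motion is done:
- manip.move_ptp(position, orientation): joint-space move of the TCP to a pose.
- manip.move_l(position, attitude=None, max_speed=0.15): straight line of the TCP; attitude=None keeps the orientation; max_speed is the mean speed in m/s.
- manip.move_j(angles): joint-space move.
- manip.set_gripper(opening, effort=None): opening from 0.0 (shut) to 1.0 (fully open); effort is the grip in N (None keeps the last); returns when the fingers have stopped.
- manip.dwell(seconds).
- manip.inverse_kinematics(position, orientation): joint angles nearest the present ones, or None.
- manip.grab_frame(name): name is "scene" or "top" or "wrist"; returns (picture, depth): 420x560x3 uint8, red, green, blue; 420x560 float32, m along the optical axis (not along the pixel's ray), 0 where there is no reading.
- manip.get_calibration(name): a dict with "camera_matrix" (3x3 intrinsics, pixels), "k1" (the pictures are not rectified: a ray, as slopes to the right and down, at radius r is drawn at 1 + k1 r^2 times it, then the intrinsics apply), "R" (3x3) and "t" (3): a world point X has camera coordinates R X + t. Camera axes: x right, y down, z forward; pixel columns grow to the right and rows downward; lengths in m; the calibration is good to about 2 mm. A picture is of the moment at which its call begins: read the wrist's pose just before it. get_calibration takes no time and is no camera call; for the wrist camera it gives the pose at the moment of the call.
A pose or a line that the arm cannot do raises manip.Unreachable and nothing moves.
- manip.sign_off(): hands the job in, once; it reports no verdict.
Trained networks look in the newest picture that a camera, given by its name, has taken for a name from the list of things; names that differ only in an ending like _2 or _b are one class to them, and where a whole thing is asked for, a point or a joint stands for the part that bears it (a point fixed in the world has none). Each returns a list of dicts, best first, with "confidence" (0 to 1); they miss things now and then, are a little off and sometimes report something else, mostly with a low value. They report only what shows in the picture. A call takes as long as a camera call. They do not tell look-alikes from the thing itself.
- manip.look_for(camera, name): "at" ([x, y, z] in m, in world coordinates, good to about 4 mm: the middle of the surface that is visible of it).
Readings, each from a call of its own:
- manip.current_time(): time.
- manip.current_qpos(): joint angles.
- manip.current_joint_vel(): joint speeds.
- manip.current_joint_torque(): joint torques, N m.
- manip.current_ee_pos(): TCP position.
- manip.current_tcp_rot(): TCP orientation.
- manip.current_force(): force on the tool from outside, world axes, zero at the start.
- manip.current_ft_torque(): the same for the moment, N m.
- manip.current_grip_width(): opening from 0.0 (shut) to 1.0 (fully open).
Only numpy, scipy, OpenCV 4.12 (cv2) and the standard library are available. Lean on these libraries where they do the work, as an engineer would, in place of code of your own. Each camera call takes 0.05 s, during which the arm holds its last target. There are 200 camera calls.

### The job

Lower the rack of sample jars gently into the grey transport box so that it stands flat on the floor of the box, put the blue lid on so that it is fully seated, and then swing the clamp down onto the lid as far as it goes. Do not drop or tip the rack or the lid, and leave the flasks and cups where they stand.

Things in the scene. Friction and masses are not known exactly. Their poses are not given: they have to be found in the camera images.
- box: grey open-topped box fixed to the bench, outside 132 (x) x 192 (y) x 86 (z) mm, walls and floor 6 mm; cavity 120 x 180 mm, 80 deep. Origin: centre of its underside; y along the long side, z up. Clamp bracket, 44 mm wide in x, on its +y end: block y 97 to 137, up to z 78; two steel cheeks y 113 to 139, up to z 127 mm
- rack: white rack with 4 red-capped amber jars fixed in it, one piece, 0.35 kg. Base 84 (x) x 160 (y) x 12 mm. Central upright handle plate, 10 mm thick in x, 44 long in y, z 12 to 64: pinch across x near z 50. Jars 34 wide at x +-21, y +-55, tops at z 57. Origin: centre of underside. Starts on the bench; goes in with y along the box's y, either way round; on the box floor its origin is at box z 6 mm
- lid: blue lid, loose, 0.25 kg, on the bench right way up. Plate 132 (x) x 192 (y), z 10 to 18 mm; lip below it 114 x 174 for z 5 to 10 (3 mm play each side in the box), 108 x 168 for z 0 to 5. White grip bar on top, 12 thick in x, 44 long in y, z 18 to 53: pinch across x near z 42. Origin: centre of lip's underside. Either way round; seated it is centred, origin at box z 76, plate on the rim
- clamp (a joint): clamp arm angle, rad: 0 = fully down (hard stop), arm level over the lid, its rubber pad 1.5 mm above the seated lid (an unseated lid blocks it); starts at 1.7 to 1.95, upright and leaning away from the box; range ends at 2.2. Stiff hinge: stays where it is left; 2 to 3 N at the red bar moves it
- clamp_bar (a point): middle of the clamp's red cross bar, 14 mm thick, 60 mm long, parallel to the box's x, at the free end of the arm, 79 mm from the hinge axis. Push it in an arc over and down onto the lid side. At clamp angle q it stands, seen from the hinge, q + 0.165 rad above the box's -y direction; fully down it is at box y 48, z 125 mm
- clamp_hinge (a point): point on the clamp's hinge axis, midway along the pin, at x 0, y 126, z 112 mm in the box frame; the axis is parallel to the box's x axis
- flask_a: empty stoppered glass flask, round-bellied with a thin neck, 76 mm wide, 174 mm tall; bystander. Origin: centre of its underside
- flask_b: empty stoppered glass flask, round-bellied with a thin neck, 76 mm wide, 174 mm tall; bystander. Origin: centre of its underside
- cup_a: empty amber plastic sample cup, 60 mm wide, 85 mm tall; bystander. Origin: centre of its underside
- cup_b: empty amber plastic sample cup, 60 mm wide, 85 mm tall; bystander. Origin: centre of its underside
Things that resemble listed ones, but are neither listed nor needed, are in the scene too. What is shaped like the rack but pink or purple is not meant.

How it is judged:
By the outcome, as a careful person would: the job done as asked, in the order asked, and still so for the second after the job is handed in, with the robot touching nothing.
It also fails if it takes over 72 s, if anything falls off the work surface, if the arm or the gripper's body presses on something with over 40 N, if the wrist force passes 120 N, or if a joint passes its speed limit or range.

## Working session

There is one attempt and no reset: what is moved stays moved. The work goes in short steps, each a Python script; the robot and the scene stay as the last script left them, time stands still between calls to the robot, and variables do not carry over. Pictures are saved under pics/ and viewed, about 8 in all and at most 12, crops included, and the job is handed in when it is done.

```bash
mkdir -p pics; ls; cat > h.py <<'E'
import numpy as np, cv2
from bench import manip
def world(cam, uv, depth, cal):
    K=cal["camera_matrix"];k1=cal["k1"];K=np.array(K,float)
    uv=np.array(uv,float).reshape(-1,2)
    r=cv2.undistortPoints(uv.reshape(-1,1,2),K,np.array([k1,0,0,0.])).reshape(-1,2)
    p=np.c_[r,np.ones(len(r))]*np.array(depth,float).reshape(-1,1)
    return (p-np.array(cal["t"]))@np.array(cal["R"])
def cloud(cam):
    cal=manip.get_calibration(cam); im,d=manip.grab_frame(cam)
    v,u=np.mgrid[0:420,0:560]
    P=world(cam,np.c_[u.ravel(),v.ravel()],d.ravel(),cal).reshape(420,560,3)
    P[d==0]=np.nan
    return im,d,P
def save(n,im): cv2.imwrite(f"pics/{n}.png",im[:,:,::-1])
def down(a):
    # tool x down; tool y (jaw direction) at angle a in world
    x=np.array([0,0,-1.]);y=np.array([np.cos(a),np.sin(a),0]);return np.c_[x,y,np.cross(x,y)]
E
python3 - <<'E'
from h import *
for c in("top","scene"):
    im,d,P=cloud(c); save(c,im); np.savez(f"{c}.npz",im=im,P=P)
    for n in("box","rack","lid","clamp","clamp_bar","flask_a","cup_a"):
        print(c,n,[(np.round(r["at"],3).tolist(),round(r["confidence"],2)) for r in manip.look_for(c,n)])
print(manip.current_time())
E
```

```text
pics
top box [([0.53, 0.039, 0.012], 0.79)]
top rack [([0.467, -0.316, 0.014], 0.97), ([0.594, -0.472, 0.011], 0.87), ([0.38, -0.714, 0.013], 0.68), ([0.371, -0.5, 0.015], 0.55)]
top lid [([0.552, 0.301, 0.021], 0.63), ([0.532, 0.171, 0.188], 0.39)]
top clamp [([0.533, 0.173, 0.188], 0.61)]
top clamp_bar []
top flask_a [([0.755, -0.141, 0.056], 0.89), ([0.781, 0.052, 0.057], 0.58)]
top cup_a [([0.754, 0.241, 0.05], 0.55), ([0.758, -0.233, 0.044], 0.51)]
scene box []
scene rack []
scene lid []
scene clamp []
scene clamp_bar []
scene flask_a []
scene cup_a []
0.8
```

```bash
cd pics; python3 -c "
import cv2,numpy as np
a=cv2.imread('top.png');b=cv2.imread('scene.png')
cv2.imwrite('both.png',a)"
```

```text
(no output)
```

View pics/top.png

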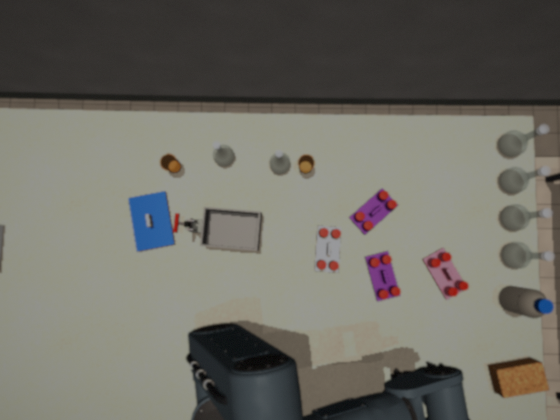

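View pics/scene.png

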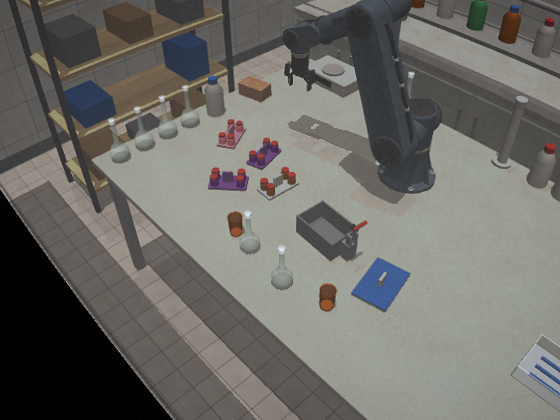

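In the top view, the rack-shaped things are white at (328,249), purple at (374,211), purple at (383,277) and pink at (446,273). Only the white one fits the description. The box is at (233,231) with its clamp at (190,225), and the lid is at (151,221). Next I'll take rough poses from the top cloud and get the wrist camera geometry.

```bash
python3 - <<'E'
from h import *
T=np.load("top.npz");im=T["im"];P=T["P"]
hsv=cv2.cvtColor(im,cv2.COLOR_RGB2HSV)
def rect(m,name):
    q=P[m];r=cv2.minAreaRect((q[:,:2]*1000).astype(np.float32));print(name,m.sum(),np.round(r,1).tolist() if 0 else r, np.round(np.median(q,0),3))
z=P[:,:,2]
near=lambda x,y,r:(np.hypot(P[:,:,0]-x,P[:,:,1]-y)<r)
rect(near(.552,.301,.13)&(hsv[:,:,0]>100)&(hsv[:,:,0]<125)&(hsv[:,:,1]>120),"lid")
rect(near(.53,.039,.125)&(z>.075)&(z<.1),"boxrim")
rect(near(.467,-.316,.11)&(z>.006)&(z<.09),"rack")
c=manip.get_calibration("wrist");R=np.array(c["R"]);t=np.array(c["t"])
Rt=np.array(manip.current_tcp_rot());p=np.array(manip.current_ee_pos())
print("cam in tool",Rt.T@(-R.T@t-p).round(4),"\n",(Rt.T@R.T).round(3),np.array(c["camera_matrix"]).round(1).tolist(),Rt.round(3).tolist())
E
```

```text
lid 1862 ((548.92626953125, 305.0448913574219), (187.99192810058594, 129.2503662109375), 12.399552345275879) [0.547 0.302 0.019]
boxrim 456 ((524.6758422851562, 34.69264221191406), (224.1769256591797, 131.68702697753906), 86.08592987060547) [0.531 0.075 0.085]
rack 1203 ((462.4421691894531, -321.67877197265625), (201.2388458251953, 207.2674560546875), 8.526531219482422) [ 0.461 -0.313  0.014]
cam in tool [-0.14150107  0.00065756 -0.08393709] 
 [[ 0.    -0.33   0.944]
 [ 1.    -0.    -0.   ]
 [ 0.     0.944  0.33 ]] [[314.4, 0.0, 281.1], [0.0, 314.4, 208.1], [0.0, 0.0, 1.0]] [[-0.0, 0.227, -0.974], [-0.0, -0.974, -0.227], [-1.0, 0.0, 0.0]]
```

```bash
python3 - <<'E'
from h import *
def shot(n,x,y,z,a):
    manip.move_ptp([x,y,z],down(a)); im,d,P=cloud("wrist"); save(n,im); np.savez(n+".npz",im=im,P=P)
shot("w_lid",.52,.31,.30,-1.35)
shot("w_box",.53,.09,.30,-.07)
shot("w_rack",.43,-.315,.28,-1.5)
print(manip.current_time(),manip.current_qpos())
ims=[cv2.imread(f"pics/{n}.png") for n in("w_lid","w_box","w_rack")]
o=np.zeros((600,800,3),np.uint8)
for i,m in enumerate(ims): o[(i//2)*300:(i//2)*300+300,(i%2)*400:(i%2)*400+400]=cv2.resize(m,(400,300))
cv2.imwrite("pics/m1.png",o)
E
```

```text
7.225 [-7.17859148e-01  2.72602702e-01  1.63485317e+00  1.90751253e-04
  1.23408302e+00  7.80121059e-01]
```

View pics/m1.png

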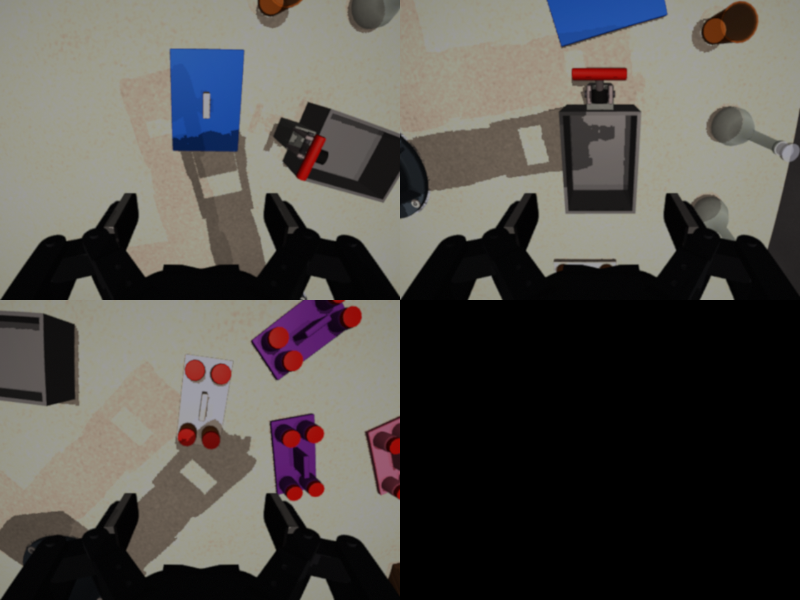

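The wrist shots show the white rack at (205,400) of the mosaic, with white base and handle and four red caps, so it is the one meant. The box is at (600,160) with the red bar upright at (600,74), and the lid is at (207,100). Next I'll fit the poses.

```bash
cat >> h.py <<'E'
def rect(m,P,name,ax=None):
    m=cv2.morphologyEx(m.astype(np.uint8),cv2.MORPH_OPEN,np.ones((2,2)))>0
    q=P[m];c,(w,h),a=cv2.minAreaRect((q[:,:2]*1000).astype(np.float32))
    if w<h: a+=90;w,h=h,w   # a: direction of the long side
    print(name,m.sum(),"c",np.round(c,1),"size",round(w,1),round(h,1),"long dir",round(a,2),"z",np.round(np.percentile(q[:,2],[5,50,95]),4))
    return c,a
def masks(n):
    T=np.load(n+".npz");im=T["im"];P=T["P"];hsv=cv2.cvtColor(im,cv2.COLOR_RGB2HSV).astype(int)
    return im,P,hsv[:,:,0],hsv[:,:,1],hsv[:,:,2]
def near(P,x,y,r): return np.hypot(P[:,:,0]-x,P[:,:,1]-y)<r
E
python3 - <<'E'
from h import *
im,P,H,S,V=masks("w_lid");z=P[:,:,2]
N=near(P,.55,.303,.14)
rect(N&(z>.01)&(z<.027)&(H>95)&(H<130)&(S>120),P,"lid plate")
rect(near(P,.55,.303,.05)&(z>.042)&(z<.06),P,"lid bar")
im,P,H,S,V=masks("w_box");z=P[:,:,2]
rect(near(P,.53,.035,.14)&(z>.081)&(z<.091)&(P[:,:,1]<.1275),P,"rim")
rect(near(P,.53,.035,.09)&(z>.002)&(z<.012),P,"floor")
for n in("w_box","w_lid"):
    im,P,H,S,V=masks(n);z=P[:,:,2]
    rb=near(P,.53,.18,.1)&((H<8)|(H>172))&(S>150)&(z>.1);rect(rb,P,"bar")
im,P,H,S,V=masks("w_rack");z=P[:,:,2]
N=near(P,.467,-.316,.095)
rect(N&(z>.007)&(z<.017)&(S<70),P,"rack base")
rect(near(P,.467,-.316,.045)&(z>.057)&(z<.07)&(S<90),P,"handle")
rect(N&(z>.051)&(z<.062)&(S>130),P,"caps")
rect(N&(z>.007)&(z<.075),P,"all")
E
```

```text
lid plate 13298 c [547.8 303.9] size 187.1 128.8 long dir 12.25 z [nan nan nan]
lid bar 343 c [544.4 301.4] size 50.7 12.5 long dir 13.53 z [nan nan nan]
rim 2576 c [521.6 -13.7] size 253.2 158.8 long dir 85.38 z [nan nan nan]
floor 7374 c [522.   16.6] size 145.5 119.5 long dir 85.28 z [nan nan nan]
bar 1273 c [543.9 166.3] size 79.9 16.2 long dir 174.19 z [nan nan nan]
bar 1081 c [505.6 113.6] size 148.6 76.6 long dir 73.82 z [nan nan nan]
rack base 4778 c [ 456.  -318.2] size 165.4 81.5 long dir 174.77 z [nan nan nan]
handle 340 c [ 452.4 -319.3] size 55.5 12.5 long dir 176.6 z [nan nan nan]
caps 2245 c [ 444.9 -319.1] size 158.9 64.6 long dir 169.16 z [nan nan nan]
all 8065 c [ 451.  -314.2] size 169.1 81.7 long dir 172.33 z [nan nan nan]
```

```bash
cat >> h.py <<'E'
from scipy.optimize import minimize
def fit(m,P,L,W,c0,a0,name,hollow=None):
    """known rectangle L (dir a) x W to points; edges found by robust extents over angle search"""
    m=m&np.isfinite(P[:,:,2]); m=cv2.morphologyEx(m.astype(np.uint8),cv2.MORPH_OPEN,np.ones((3,3)))>0
    q=P[m]; best=None
    for a in np.radians(np.arange(a0-8,a0+8,.25)):
        u=np.array([np.cos(a),np.sin(a)]);v=np.array([-u[1],u[0]])
        s=q[:,:2]@u;t=q[:,:2]@v
        (s0,s1),(t0,t1)=np.percentile(s,[.5,99.5]),np.percentile(t,[.5,99.5])
        ar=(s1-s0)*(t1-t0)
        if best is None or ar<best[0]: best=(ar,(s0+s1)/2*u+(t0+t1)/2*v,np.degrees(a),s1-s0,t1-t0)
    print(name,len(q),"c",best[1].round(4),"dir",best[2],"size",round(best[3],4),round(best[4],4),"z",np.percentile(q[:,2],[5,50,95]).round(4))
    return best[1],best[2]
E
cat > f.py <<'E'
from h import *
im,P,H,S,V=masks("w_lid");z=P[:,:,2]
fit(near(P,.55,.303,.14)&(z>.01)&(z<.06)&(H>95)&(H<130)&(S>120),P,.192,.132,0,12.5,"lid plate")
fit(near(P,.547,.303,.04)&(z>.045)&(z<.06),P,0,0,0,12.5,"lid bar")
im,P,H,S,V=masks("w_box");z=P[:,:,2]
u=np.array([np.cos(np.radians(85.3)),np.sin(np.radians(85.3))]);v=np.array([-u[1],u[0]])
s=(P[:,:,:2]-[.523,.035])@u;t=(P[:,:,:2]-[.523,.035])@v
rim=(z>.08)&(z<.092)&(abs(t)<.08)&(s<.115)&(s>-.13)
fit(rim,P,0,0,0,85.3,"rim")
hb=lambda k,x:print(k,[(round(b,3),int(n)) for n,b in zip(*np.histogram(x,bins=np.arange(-.13,.13,.004)))if n>0])
hb("s",s[rim&(abs(t)<.05)]);hb("t",t[rim&(abs(s)<.07)])
fl=(z>-.003)&(z<.014)&(abs(t)<.064)&(abs(s)<.095)
fit(fl,P,0,0,0,85.3,"floor")
rb=near(P,.53,.17,.08)&((H<8)|(H>172))&(S>150)&(z>.15);fit(rb,P,0,0,0,-5,"bar");print(np.nanmean(P[rb],0))
im,P,H,S,V=masks("w_rack");z=P[:,:,2]
N=near(P,.457,-.316,.1)
fit(N&(z>.006)&(z<.018)&(S<70),P,0,0,0,173,"rack base")
fit(near(P,.456,-.317,.035)&(z>.056)&(z<.07)&(S<90),P,0,0,0,173,"handle")
fit(N&(z>.051)&(z<.062)&(S>130),P,0,0,0,173,"caps")
E
python3 f.py
```

```text
lid plate 13295 c [0.5486 0.3055] dir 11.75 size 0.1869 0.1283 z [0.0156 0.017  0.0184]
lid bar 341 c [0.5485 0.3049] dir 11.0 size 0.043 0.0116 z [0.0498 0.0519 0.0533]
rim 2631 c [0.5222 0.0177] dir 86.05 size 0.1911 0.1316 z [0.0822 0.0848 0.0862]
s [(np.float64(-0.114), 144), (np.float64(-0.11), 276), (np.float64(-0.106), 1), (np.float64(0.07), 159), (np.float64(0.074), 320), (np.float64(0.078), 43), (np.float64(0.11), 1), (np.float64(0.114), 1)]
t [(np.float64(-0.07), 22), (np.float64(-0.066), 329), (np.float64(-0.062), 206), (np.float64(0.058), 305), (np.float64(0.062), 303), (np.float64(0.066), 4)]
floor 8726 c [0.5237 0.0348] dir 86.05 size 0.1883 0.1205 z [-0.0006  0.0051  0.0067]
bar 1273 c [0.5331 0.1716] dir -4.0 size 0.0579 0.012 z [0.1875 0.1905 0.1922]
[0.53325564 0.17152871 0.19036666]
rack base 4728 c [ 0.4605 -0.317 ] dir 177.0 size 0.1563 0.0828 z [0.0096 0.011  0.0124]
handle 340 c [ 0.4591 -0.3171] dir 176.75 size 0.0434 0.0099 z [0.0612 0.0628 0.0641]
caps 2240 c [ 0.459  -0.3168] dir 176.5 size 0.1381 0.0701 z [0.0544 0.056  0.0573]
```

Sizes and heights all match what was given (rim 191x132, bar angle giving q≈1.77). Rack first.

```bash
cat >> h.py <<'E'
YAW=np.radians(-3.95); BX=np.array([.5222,.0177])
def box(x,y,z):
    c,s=np.cos(YAW),np.sin(YAW); return [BX[0]+c*x-s*y,BX[1]+s*x+c*y,z]
def F(): return np.array(manip.current_force()).round(2)
def touch(p,z1,step=.001,lim=1.5):
    """lower in small steps until the vertical force rises by lim"""
    manip.dwell(.2); f0=F()[2]; z=p[2]
    while z>z1:
        z-=step; manip.move_l([p[0],p[1],z],max_speed=.02)
        f=F()[2]
        if f-f0>lim: break
    print("touch z",round(z,4),"df",round(f-f0,2)); return z
E
python3 - <<'E'
from h import *
a=np.radians(176.65-270)
x,y=.4591,-.3170
manip.set_gripper(.6,60)
manip.move_ptp([x,y,.13],down(a))
manip.move_l([x,y,.031],max_speed=.12)
manip.set_gripper(0,60); print("grip",manip.current_grip_width(),F())
manip.move_l([x,y,.04],max_speed=.05); print(F(),manip.current_grip_width())
manip.move_l([x,y,.22],max_speed=.2)
manip.move_ptp(box(0,0,.22),down(YAW)); print(F(),manip.current_ee_pos(),manip.current_time())
im,d,P=cloud("wrist");save("held",im);np.savez("held.npz",im=im,P=P)
E
```

```text
grip 0.10822708123282532 [-0.67  0.87  6.14]
[-0.53  0.52 -3.55] 0.10797949343190316
[-0.26 -0.3  -3.44] [0.52225397 0.01695496 0.21976409] 12.4083
```

View pics/held.png

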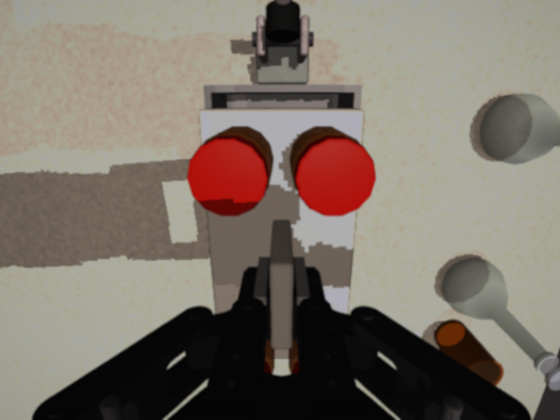

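The rack is held square: caps at (228,178) and (335,178), handle centred at (283,290), box mouth just behind it. Lowering now.

```bash
python3 - <<'E'
from h import *
manip.move_l(box(0,0,.10),max_speed=.12); print(F())
manip.move_l(box(0,0,.043),max_speed=.05); print(F())
touch(box(0,0,.043),.033,lim=1.5)
print(F(),manip.current_ee_pos())
manip.set_gripper(.3); print(F())
manip.move_l(box(0,0,.12),max_speed=.1); manip.move_l(box(0,0,.24),max_speed=.25)
im,d,P=cloud("wrist");save("placed",im);np.savez("placed.npz",im=im,P=P)
z=P[:,:,2];hsv=cv2.cvtColor(im,cv2.COLOR_RGB2HSV);S=hsv[:,:,1]
N=near(P,*BX,.1)
fit(N&(z>.055)&(z<.072)&(S>130),P,0,0,0,86,"caps")
fit(near(P,*BX,.035)&(z>.06)&(z<.08)&(S<90),P,0,0,0,86,"handle")
fit(N&(z>.012)&(z<.026)&(S<70),P,0,0,0,86,"base")
print(manip.current_time())
E
```

```text
[ 0.11 -0.04 -3.73]
[ 0.26  0.48 -2.77]
touch z 0.037 df 9.29
[-2.54 -0.55  5.64] [0.5223417  0.01769034 0.03756364]
[-0.02 -0.48  0.34]
caps 2771 c [0.5213 0.0183] dir 86.0 size 0.1397 0.0703 z [0.0601 0.0619 0.0631]
handle 411 c [0.5219 0.0179] dir 86.0 size 0.0427 0.0094 z [0.0668 0.0688 0.0701]
base 5548 c [0.5211 0.0117] dir 86.75 size 0.1704 0.083 z [0.0156 0.017  0.0184]
18.575
```

View pics/placed.png

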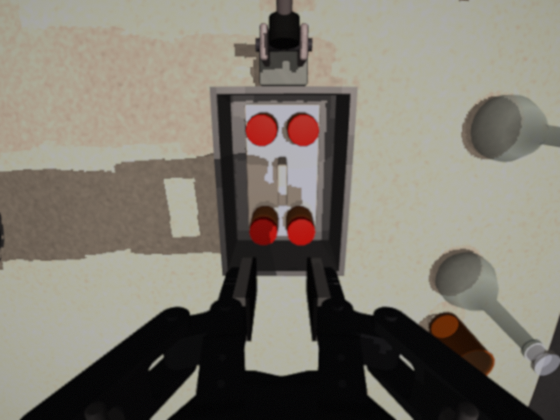

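The rack stands flat in the box: caps at z≈62 mm, handle top at 69–70, dir 86.0°, centred within 1 mm. Now the lid.

```bash
python3 - <<'E'
from h import *
a=np.radians(11.5-90)
x,y=.5486,.3053
manip.move_l(box(0,0,.29),max_speed=.25)
manip.move_ptp([x,y,.28],down(a))
manip.set_gripper(.4,80)
manip.move_l([x,y,.08],max_speed=.2)
manip.move_l([x,y,.025],max_speed=.08)
manip.set_gripper(0,80); print("grip",manip.current_grip_width(),F())
manip.move_l([x,y,.035],max_speed=.05); print(F(),manip.current_grip_width())
manip.move_l([x,y,.29],max_speed=.2)
manip.move_ptp(box(0,0,.29),down(YAW))
manip.move_l(box(0,0,.155),max_speed=.12)   # lid origin ~52 mm above seat
print(F(),np.round(manip.current_ee_pos(),4),manip.current_time())
im,d,P=cloud("wrist");save("lidheld",im);np.savez("lidheld.npz",im=im,P=P)
H,S,V=cv2.split(cv2.cvtColor(im,cv2.COLOR_RGB2HSV));z=P[:,:,2]
m=(H>95)&(H<130)&(S>120)&near(P,*BX,.16)&(z>.12)&np.isfinite(z)
c,s=np.cos(YAW),np.sin(YAW);Q=(P[:,:,:2]-BX)@np.array([[c,-s],[s,c]])
q=np.c_[Q[m],z[m]]
print("pitch/roll plane",np.linalg.lstsq(np.c_[q[:,:2],np.ones(len(q))],q[:,2],rcond=None)[0].round(4))
for y0 in np.arange(-.02,.1,.02):
    w=q[(q[:,1]>y0)&(q[:,1]<y0+.02)]
    if len(w)>20: print(round(y0,2),"x",np.percentile(w[:,0],[.5,99.5]).round(4))
for x0 in np.arange(-.06,.06,.03):
    w=q[(q[:,0]>x0)&(q[:,0]<x0+.03)]; print(round(x0,2),"ymax",np.percentile(w[:,1],99.5).round(4))
E
```

```text
grip 0.12459635895083321 [-1.44 -0.66  6.43]
[-0.6  -0.31 -2.54] 0.12496855188227474
[-0.79  0.88 -3.19] [0.5226 0.0177 0.1556] 27.6833
pitch/roll plane [ 0.0002 -0.0231  0.1485]
-0.02 x [-0.0645  0.0639]
0.0 x [-0.0646  0.0638]
0.02 x [-0.0645  0.0638]
0.04 x [-0.0647  0.0637]
0.06 x [-0.0645  0.0637]
0.08 x [-0.0645  0.0636]
-0.06 ymax 0.0947
-0.03 ymax 0.095
0.0 ymax 0.095
0.03 ymax 0.0949
```

View pics/lidheld.png

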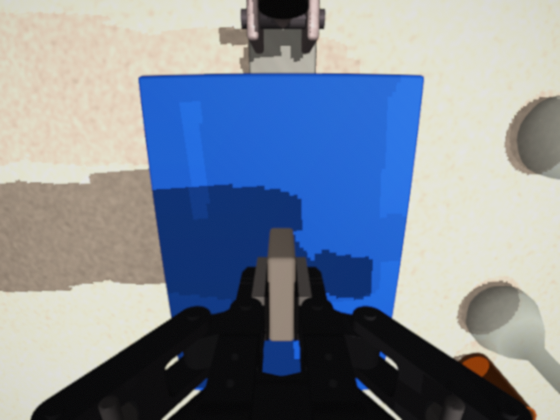

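The lid is held square over the box: edges from (140,77) to (422,77), x centre −0.4 mm, no yaw, and about 1° nose-down. Lowering it to seat.

```bash
python3 - <<'E'
from h import *
p=lambda z:box(.0003,-.0006,z)
manip.move_l(p(.114),max_speed=.05); print(F())
z=touch(p(.114),.099,lim=6)
print(F(),np.round(manip.current_ee_pos(),4))
E
```

```text
[-0.33 -0.44 -3.23]
touch z 0.101 df 9.95
[-4.19 -0.19  6.63] [0.5225 0.0171 0.1018]
```

```bash
python3 - <<'E'
from h import *
manip.set_gripper(.3); print(F())
manip.move_l(box(0,0,.16),max_speed=.1); manip.move_l(box(0,0,.28),max_speed=.3)
im,d,P=cloud("wrist");save("lidon",im);np.savez("lidon.npz",im=im,P=P)
H,S,V=cv2.split(cv2.cvtColor(im,cv2.COLOR_RGB2HSV));z=P[:,:,2]
m=(H>95)&(H<130)&(S>120)&near(P,*BX,.13)&(z>.06)&np.isfinite(z)
fit(m,P,0,0,0,86,"lid")
c,s=np.cos(YAW),np.sin(YAW);Q=(P[:,:,:2]-BX)@np.array([[c,-s],[s,c]])
q=np.c_[Q[m],z[m]]
print("plane",np.linalg.lstsq(np.c_[q[:,:2],np.ones(len(q))],q[:,2],rcond=None)[0].round(4))
rb=((H<8)|(H>172))&(S>150)&near(P,.533,.17,.08)&(z>.1);print("bar px",rb.sum(),np.nanmedian(np.dstack([Q,z])[rb],0) if rb.any() else 0)
print(manip.current_time(),manip.current_qpos().round(3) if hasattr(manip.current_qpos(),'round') else 0)
E
```

```text
[ 0.07 -0.83 -0.6 ]
lid 19999 c [0.5216 0.018 ] dir 86.5 size 0.1873 0.1285 z [0.0917 0.093  0.0942]
plane [-0.0048 -0.0015  0.0938]
bar px 137 [0.00209221 0.14766372 0.18652516]
33.7833 [-0.055  0.254  1.663  0.     1.227  0.014]
```

View pics/lidon.png

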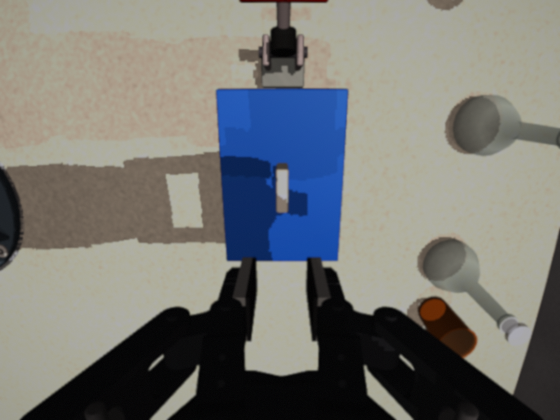

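The lid is seated: plate level, top at z≈93.5 mm (94 nominal), centred. Now the clamp.

```bash
cat >> h.py <<'E'
def bar(th): return np.array([.126-.079*np.cos(th),.112+.079*np.sin(th)])
E
python3 - <<'E'
from h import *
manip.set_gripper(0,40)
manip.move_l(box(0,.195,.28),max_speed=.25)
manip.move_l(box(0,.195,.182),max_speed=.2); print(F())
for th in (1.93,1.7,1.5,1.3,1.1,.95):
    b=bar(th); manip.move_l(box(0,b[0]+.017,b[1]-.004),max_speed=.08); print(th,F())
print(manip.current_time())
b=bar(.95)
manip.move_l(box(0,b[0]+.025,b[1]+.0),max_speed=.1)
manip.move_l(box(0,b[0]+.04,b[1]+.05),max_speed=.2)
im,d,P=cloud("wrist");save("cl1",im);np.savez("cl1.npz",im=im,P=P)
im,d,P=cloud("top");save("cl1t",im)
print(manip.look_for("top","clamp_bar"),manip.current_time())
o=np.zeros((420,800,3),np.uint8);o[:300,:400]=cv2.resize(cv2.imread("pics/cl1.png"),(400,300));o[:400,400:]=cv2.resize(cv2.imread("pics/cl1t.png")[170:290,100:280],(400,400*120//180)) if 0 else cv2.resize(cv2.imread("pics/cl1t.png")[170:290,120:240],(400,400))
cv2.imwrite("pics/m2.png",o)
E
```

```text
[-0.06  0.54  0.56]
1.93 [ 0.27 -0.35 -0.25]
1.7 [ 0.26 -0.21  0.01]
1.5 [ 0.33  1.65 -0.06]
1.3 [0.95 0.41 0.04]
1.1 [-0.14  0.77 -0.24]
0.95 [ 0.38 -0.63  0.04]
37.9
[{'at': [0.5292, 0.0953, 0.1752], 'confidence': 0.65}] 38.7083
```

View pics/m2.png

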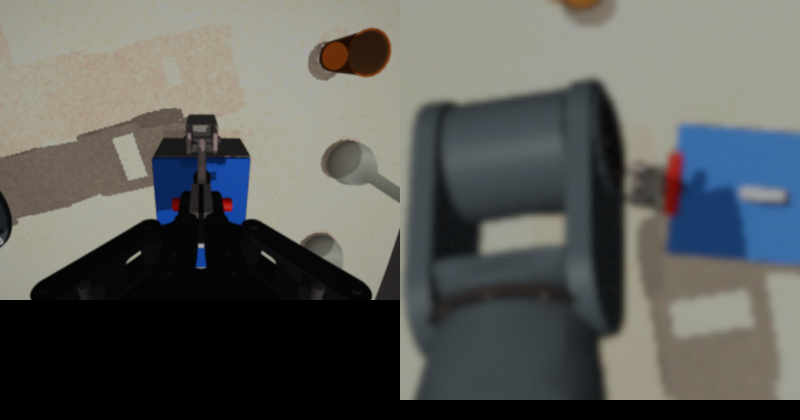

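The clamp is over the lid side: the red bar sits either side of the fingers at (200,205) in the wrist half, and at world y≈0.095, so its angle is about 0.93. Pushing down from above now.

```bash
python3 - <<'E'
from h import *
b=bar(.95)
manip.move_l(box(0,b[0],.226),max_speed=.2)
manip.move_l(box(0,b[0]+.002,b[1]+.016),max_speed=.1); f0=F()
for th in (.9,.75,.6,.45,.3,.22,.19):
    b=bar(th); manip.move_l(box(0,b[0]+.003,b[1]+.007),max_speed=.06); print(th,F()-f0)
z=b[1]+.007
while z>.127:
    z-=.001; manip.move_l(box(0,.051,z),max_speed=.02); f=F()-f0; print(round(z,4),f[2],round(manip.current_ee_pos()[2],4))
    if f[2]>12: break
manip.move_l(box(0,.055,.20),max_speed=.15)
manip.move_l(box(0,-.03,.33),max_speed=.3)
im,d,P=cloud("wrist");save("fin",im);np.savez("fin.npz",im=im,P=P)
H,S,V=cv2.split(cv2.cvtColor(im,cv2.COLOR_RGB2HSV));z=P[:,:,2]
c,s=np.cos(YAW),np.sin(YAW);Q=(P[:,:,:2]-BX)@np.array([[c,-s],[s,c]])
rb=((H<8)|(H>172))&(S>150)&near(P,*BX,.12)&(z>.1);print("bar",rb.sum(),np.nanmedian(np.dstack([Q,z])[rb],0).round(4))
m=(H>95)&(H<130)&(S>120)&near(P,*BX,.13)&(z>.06)&np.isfinite(z)
print("lid z",np.percentile(z[m],[5,50,95]).round(4),manip.current_time())
E
```

```text
0.9 [-0.22 -0.32  0.14]
0.75 [ 0.38  0.51 -0.95]
0.6 [-0.5  -0.14 -0.64]
0.45 [-0.27  0.06  0.38]
0.3 [-0.29 -0.04  1.27]
0.22 [-0.73 -1.18  0.47]
0.19 [-1.   -0.41  0.44]
0.1329 0.08 0.1329
0.1319 1.65 0.132
0.1309 9.5 0.1316
0.1299 17.52 0.1313
bar 669 [-0.0002  0.048   0.1297]
lid z [0.0916 0.093  0.0943] 44.1333
```

View pics/fin.png

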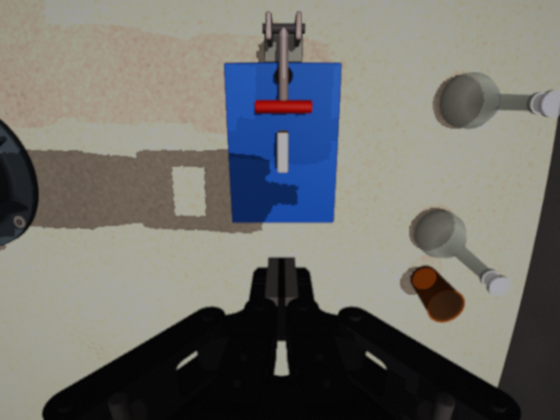

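The clamp is down: the bar at (283,107) is at box y 48.0 mm, and the pushing finger met the hard stop at z≈131.5 mm (132 expected). The lid is still level, and the flasks and cups are standing. Handing in.

```bash
python3 -c "
from h import *
manip.sign_off();print(manip.current_time())"
```

```text
the job is handed in; nothing more can be done
the job is handed in; nothing more can be done
```

The job is finished and handed in at about 44 s of the 72 s allowed. The white rack is in the box, the blue lid is seated, and the clamp is swung down to its stop.

- **Rack:** it stands flat and is centred within about 1 mm. The caps measured z 62 mm (63 nominal) and the handle top 69–70 mm (70 nominal). Setting it down gave about 9 N of contact force.
- **Lid:** the plate is level and centred, measuring about 93 mm high against 94 nominal. It measured the same after clamping.
- **Clamp:** the bar is at box y 48.0 mm, as specified. It met the hard stop with about 17 N of push, with the fingertip at 131.3 mm where 132 was expected.
- **Bystanders:** both flasks and the one cup in the last wrist picture were standing. The other cup was out of that view, and nothing went near it.

No check failed. Two readings were slightly off: camera heights ran about 1 mm low throughout, and the lid looked about 1° nose-down in the gripper but lay level once seated.

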